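# Slide a rock coupon under the stage's spring clip

### The job

Keep the orange press bar of the spring clip held down with one fingertip so that its jaw stands open, and meanwhile push the pink granite coupon along its channel with the other fingertip, beneath the jaw and fully home against the end stop; then let go of the bar so that the clip clamps the coupon, and move clear. Push the coupon only, never pick it up, and leave the dark spare coupon, the coal, geode, funnel and green boxes where they are.

Things in the scene. Friction and masses are not known exactly. Their poses are not given: they have to be found in the camera images.
- stage: Fixed grey stage, plate 190 x 122 x 12 mm on the bench. Origin at bench height on the channel's centre line; x = pushing direction (to the end stop), y = left of it (to the orange bar), z up. Plate spans x -115..75, y -80..42 mm; its top, the channel floor, is at z = 12. Channel 44 mm wide along x between aluminium rails (y = +-22 to +-27, x -95..60, 8 mm above the floor)
- end_stop (a point): Middle of the face of the aluminium end stop that closes the channel, at stage x = 55 mm, 5 mm above the channel floor (the stop is 10 mm high). Axes as the stage's. Fully home, the coupon's front touches it: coupon centre at stage x = 32, rear face at x = 9
- coupon_center (a point): Centre (half-way up) of the loose pink speckled granite coupon, 46 mm long (x), 40 wide (y), 12 thick, about 60 g, flat on the channel floor between the rails, axes along the stage's within 0.05 rad. It starts short of the jaw, centre at stage x -43 to -9 mm, y about 0
- clip (a joint): Spring clip: rocker on an 8 mm hinge rod along x at stage y = 32, z = 21 mm (end posts at x = -108 and 48 reach z = 26). 0 at rest (jaw 2 mm above the channel floor), grows as the orange bar is pressed down, 0.38 rad with the bar level (jaw 17 mm up), 0.45 at its hard stop. Above 0.27 the coupon passes; released on the coupon it reads about 0.25. Pressing takes about 4 N at first, 9 N near the stop; it does not latch
- press_bar (a point): Top face of the orange bar, midway along, 28 mm out from the hinge. Bar 125 mm along the stage's x (-105..20, this point at -42.5), 34 wide (14..48 mm out from the hinge), 3 thick, overhanging the plate. At rest it slopes up outwards (point at stage z 27 mm); pressed level (0.38 rad) its top is at z = 16, point at y = 60: a second fingertip at that height in the channel meets the coupon's rear face. A fingertip can slide along it
- jaw (a point): Bottom of the rounded bead under the tip of the clip's steel jaw, which reaches over the channel from the left at stage x = +22 to +38 mm, to 6 mm beyond the centre line
- spare_center (a point): Centre of the loose dark grey spare coupon, 46 x 27 x 10 mm, lying on the stage plate to the right of the channel; leave it
- coal: Loose chunk of black coal about 80 x 65 x 60 mm, origin under its middle; leave it
- geode: Loose milky quartz geode half, open side up, 96 mm across, 36 mm high, origin under its middle; leave it
- funnel: Loose tin funnel standing on its mouth, 104 mm across, 105 mm high, origin under its middle; leave it
- box_low: Lowest of three stacked loose green plastic specimen boxes, each 100 x 75 x 36 mm, origin under its middle; leave it
- box_mid: Middle box of the stack; leave it
- box_top: Top box of the stack, its top 108 mm above the bench; leave it
There are look-alikes about, which are no part of the job. Leave any red or turquoise look-alike of the part that bears coupon_center alone.

How it is judged:
On the way, in this order (a step that is already met when the one before it is completed fails the run):
1. a finger holds the clip open while the coupon is still short of the jaw (value of joint clip above 0.26 rad and contact force between the fingers and clip above 1 N and x of coupon_center in the frame of stage below 0.004 m), for 0.1 s.
2. with the clip still held open by a finger, the coupon is pushed beneath the jaw up to the stop (within 5 mm) (value of joint clip above 0.24 rad and contact force between the fingers and clip above 1 N and x of coupon_center in the frame of stage above 0.027 m), for 0.1 s.
At the end, for the whole second after the job is handed in: The pink coupon lies flat in the channel within 3 mm of the end stop, the released clip presses on it (more than 1.5 N, joint 0.20 to 0.30 rad), and it is at rest (x of coupon_center in the frame of stage between 0.029 and 0.035 m and y of coupon_center in the frame of stage between -0.005 and 0.005 m and z of coupon_center in the frame of stage below 0.02 m and value of joint clip between 0.2 and 0.3 rad and contact force between clip and coupon above 1.5 N and linear speed of coupon below 0.01 m/s); the robot touches nothing.
It fails at once if the coupon is lifted (more than 6 mm) or tipped up (z of coupon_center in the frame of stage above 0.024 m or angle between coupon_center's own z axis and vertical above 0.2 rad).
It fails at once if the spare coupon is moved more than 10 mm (distance of spare_center from where it was at the start of the episode above 0.01 m).
It fails at once if a bystander is moved more than 15 mm (distance of any of coal, geode, funnel, box_low, box_mid, box_top from where it was at the start of the episode above 0.015 m).
It also fails if it takes over 45 s, if anything falls off the work surface, if the arm or the gripper's body presses on something with over 40 N, if the wrist force passes 120 N, or if a joint passes its speed limit or range.

### The arm

A 6-joint arm with a two-finger parallel gripper is mounted at the origin on the work surface. World frame = base frame: x ahead of the robot, y to its left, z up, the work surface at z = 0. Lengths are in m, angles in rad, forces in N, time in s.
With the tool pointing down it reaches from about 0.3 to 0.875 m from the base axis. Payload 6.4 kg.
Tool frame: the origin (TCP) lies midway between the tips of the shut fingers; the grasp point (between the pads) lies 19 mm behind it (ctrl.tcp_to_grasp is the distance from the TCP to the grasp point, in m); z points along the fingers, y is the direction in which the jaws open and shut (so a half turn about z gives the same grasp; the last joint's range is limited). The gripper opens to 85 mm and grips with 20 to 120 N. Pads are 22 mm wide; open, the fingers measure 114 mm over their backs; the gripper's body (76 mm by 85 mm) begins 54 mm behind the grasp point. The pads swing forward as they close: fully open they stand 13 mm farther back than shut.
Start: joints at [1.09, 0.181, 1.607, -0, 1.354, -0.206], TCP at [0.156, 0.553, 0.204] pointing down, gripper open.
Joint ranges: [-2.99, 2.99], [-0.89, 2.07], [0.3, 2.58], [-1.14, 4.28], [0, 2.63], [-3.12, 3.12]. Speed limits (rad/s): [2.57, 2.57, 3.01, 3.14, 3.14, 3.14].

### API

Orientations are given as a unit quaternion [w, x, y, z].
In Python, from bench import monitor, imaging, order, spotter, ctrl gives the robot as it stands.
- The arm moves only by the shell command python3 -m pendant 'ROWS'. ROWS is JSON, a list that holds one entry, the list of rows, each a list of 5 numbers: the shift along the world's x, y, z in mm, then the turn about the world's z in degrees, then the finger opening in mm, from 0 to 85.4. A call has 1 to 8 rows; each row shifts and turns the commanded pose from where the row before left it; what a row does not reach is not made up. A row lasts 1/8 s, in which the tool goes at most 62.5 mm and 10.7 degrees, less where a joint would pass 70% of its speed; a pose out of reach is approached as far as the arm can. A call with a gripper value outside its range is refused whole. The fingers move at their own pace and stop on an object; the grip force is fixed at half the most. Time passes only in rows, so rows that do not move let the fingers close. It gives the time, the measured TCP pose, the force and the opening at its end, in the units of the state.
- monitor.get_obs(): the state, without advancing time (a new reading comes with each control period).
- imaging.camera(name): name is "side" or "top" or "wrist"; returns a dict with "img" (400x640x3 uint8, red, green, blue), "vfov" (degrees; the focal length in pixels is half the picture's height over the tangent of half this angle, whatever the lens; pixels are square), "cx", "cy" (the principal point, pixels), "origin" and "orientation" of the camera in the world. Camera axes: x right, y down, z forward; pixel columns grow to the right and rows downward; lengths in m; the calibration is good to about 2 mm. A picture is of the moment at which its call begins. There is no depth.
- order.hand_in(): hands the job in, once; it reports no verdict.
Trained networks look in the newest picture that a camera, given by its name, has taken for a name from the list of things; names that differ only in an ending like _2 or _b are one class to them, and where a whole thing is asked for, a point or a joint stands for the part that bears it (a point fixed in the world has none). Each returns a list of dicts, best first, with "confidence" (0 to 1); they miss things now and then, are a little off and sometimes report something else, mostly with a low value. They report only what shows in the picture. A call takes as long as a camera call. They do not tell look-alikes from the thing itself.
- spotter.recognise(camera, thing): "at" ([x, y, z] in m, in the coordinates of the camera as it stood for that picture, good to about 4 mm: the middle of the surface that is visible of it).
- spotter.tip_of(camera, thing): "at" ([x, y, z] in m, in the coordinates of the camera as it stood for that picture, good to about 4 mm: a listed point, or the origin of a listed thing).
The state is a dict: "time_s": time; "q": joint angles; "dq": joint speeds; "joint_efforts": joint torques, N m; "eef_pos": TCP position; "eef_rot": TCP orientation; "wrist_force": force on the tool from outside, world axes, zero at the start; "torque": the same for the moment, N m; "opening": opening from 0.0 (shut) to 1.0 (fully open).
Only numpy, scipy, OpenCV 4.12 (cv2) and the standard library are available. Lean on these libraries where they do the work, as an engineer would, in place of code of your own. Each camera call takes 0.05 s, during which the arm holds its last target. There are 200 camera calls.

## Working session

There is one attempt and no reset: what is moved stays moved. The work goes in short steps, Python scripts to look and compute and a shell command to move; the robot and the scene stay as the last step left them, time stands still between calls to the robot, and variables do not carry over. Pictures are saved under pics/ and viewed, about 8 in all and at most 12, crops included, and the job is handed in when it is done.

```bash
mkdir -p pics; ls; cat > h.py <<'E'
from bench import monitor, imaging, order, spotter, ctrl
import numpy as np, cv2
from scipy.spatial.transform import Rotation as R
def rot(q): return R.from_quat([q[1],q[2],q[3],q[0]]).as_matrix()
def world(c,p): return rot(c['orientation'])@np.array(p)+np.array(c['origin'])
def f(c): return c['img'].shape[0]/2/np.tan(np.radians(c['vfov'])/2)
def proj(c,p):
    v=rot(c['orientation']).T@(np.array(p)-np.array(c['origin'])); return [v[0]/v[2]*f(c)+c['cx'],v[1]/v[2]*f(c)+c['cy']]
def atz(c,u,v,z):
    d=rot(c['orientation'])@np.array([(u-c['cx'])/f(c),(v-c['cy'])/f(c),1]); o=np.array(c['origin']); return o+d*(z-o[2])/d[2]
E
python3 - <<'E'
from h import *
np.set_printoptions(precision=4,suppress=True)
for n in ['top','side']:
    c=imaging.camera(n); cv2.imwrite(f'pics/{n}0.png',c['img'][:,:,::-1])
    print(n,c['origin'],f(c))
    for t in ['stage','end_stop','coupon_center','press_bar','jaw','spare_center','coal','geode','funnel','box_top']:
        for d in spotter.tip_of(n,t)[:3]: 
            w=world(c,d['at']);print(t,round(d['confidence'],2),w,np.round(proj(c,w)))
print(monitor.get_obs())
E
```

```text
pics
top [0.4249 0.0102 0.9649] 385.1492254033702
stage 0.98 [ 0.5673  0.0377 -0.0007] [310. 205.]
end_stop 0.84 [0.623  0.021  0.0196] [317. 182.]
coupon_center 0.88 [0.3608 0.0923 0.0056] [286. 288.]
coupon_center 0.75 [0.5179 0.2104 0.0013] [241. 224.]
coupon_center 0.66 [ 0.5468 -0.1217  0.0054] [374. 213.]
press_bar 0.94 [0.5451 0.1021 0.0295] [283. 212.]
jaw 0.91 [0.5968 0.0282 0.0156] [314. 192.]
jaw 0.63 [ 0.568   0.0344 -0.0028] [311. 205.]
spare_center 0.55 [ 0.5411 -0.0119  0.0162] [330. 215.]
coal 0.62 [0.762  0.1207 0.0025] [279. 131.]
geode 0.68 [ 0.7693 -0.1408  0.0029] [380. 129.]
funnel 0.75 [0.5968 0.025  0.0131] [315. 193.]
funnel 0.63 [ 0.596   0.3796 -0.0018] [177. 193.]
box_top 0.71 [ 0.5031 -0.403   0.0729] [500. 230.]
side [ 0.4058 -0.7867  0.8737] 377.3855542478543
stage 0.88 [0.5666 0.0375 0.0028] [312. 208.]
stage 0.34 [ 0.5403 -0.0115  0.0183] [307. 217.]
end_stop 0.58 [0.6243 0.0233 0.0178] [331. 205.]
coupon_center 0.63 [0.5385 0.0471 0.0169] [303. 204.]
coupon_center 0.58 [ 0.5484 -0.1229  0.0016] [318. 248.]
coupon_center 0.56 [0.5143 0.2157 0.0064] [2
[... 163 characters left out ...]
 0.57 [ 0.5408 -0.0121  0.0188] [307. 217.]
coal 0.76 [0.7648 0.1212 0.0005] [363. 182.]
geode 0.94 [ 0.769  -0.143  -0.0026] [392. 240.]
funnel 0.27 [ 0.5428 -0.0102  0.0185] [308. 217.]
box_top 0.64 [ 0.5005 -0.4029  0.072 ] [325. 329.]
{'time_s': 1.1, 'q': array([ 1.0897,  0.1808,  1.607 , -0.    ,  1.3538, -0.2063]), 'dq': array([-0.0005, -0.0003,  0.0008, -0.0006, -0.0019, -0.0008]), 'joint_efforts': array([  0.0003, -44.4832, -35.1694,  -0.0002,   0.0004,  -0.    ]), 'eef_pos': array([0.156 , 0.5534, 0.2042]), 'eef_rot': array([0.    , 0.137 , 0.9906, 0.    ]), 'wrist_force': array([ 0.1582,  0.3509, -0.4398]), 'torque': array([-0.0282,  0.0252, -0.0051]), 'opening': 1.000662567145081}
```

```bash
python3 - <<'E'
import cv2
a=cv2.imread('pics/top0.png'); cv2.imwrite('pics/v1.png',cv2.resize(a[150:270,230:390],None,fx=5,fy=5,interpolation=cv2.INTER_CUBIC))
E
```

```text
(no output)
```

View pics/v1.png

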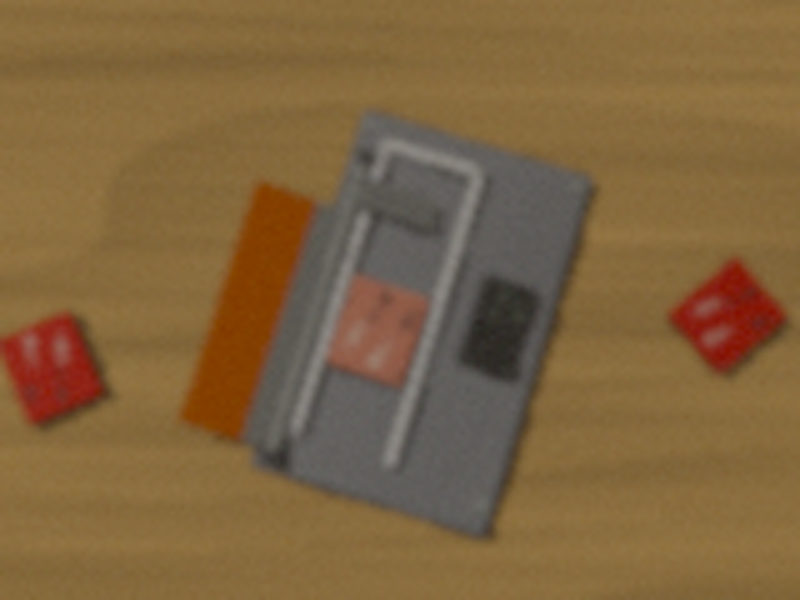

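View pics/side0.png

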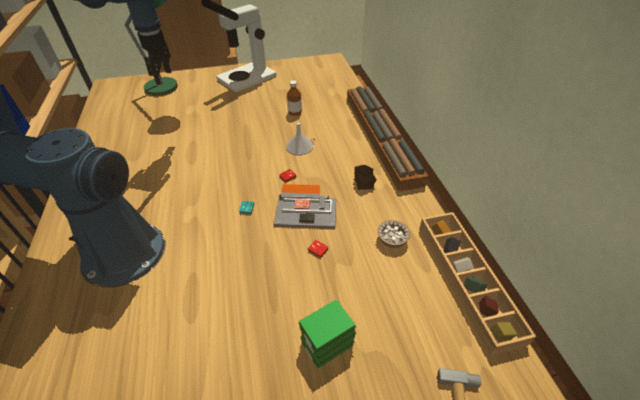

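```bash
cat >> h.py <<'E'
def fit(S,W): # 2D rigid stage->world
    S=np.array(S,float);W=np.array(W)[:,:2];s=S-S.mean(0);w=W-W.mean(0)
    th=np.arctan2((s[:,0]*w[:,1]-s[:,1]*w[:,0]).sum(),(s*w).sum())
    M=np.array([[np.cos(th),-np.sin(th)],[np.sin(th),np.cos(th)]]);o=W.mean(0)-M@S.mean(0)
    return th,M,o,(S@M.T+o-W)
E
python3 - <<'E'
from h import *
np.set_printoptions(precision=4,suppress=True)
c=imaging.camera('top')
px=lambda u,v:(230+(u+.5)/5-.5,150+(v+.5)/5-.5)
P=[(370,110),(592,183),(490,537),(255,467)]
S=np.array([(75,42),(75,-80),(-115,-80),(-115,42)])/1e3
th,M,o,r=fit(S,[atz(c,*px(*p),.012) for p in P]); print(np.degrees(th),o,r*1e3)
tost=lambda w:M.T@(np.array(w)[:2]-o)*1e3
print('coupon',tost(atz(c,*px(378,332),.024)),'stop net',tost([.623,.022]),'press net',tost([.544,.1045]),'jaw net',tost([.596,.0267]),'spare',tost([.541,-.012]))
y=rot(monitor.get_obs()['eef_rot']); print('tool y',np.degrees(np.arctan2(y[1,1],y[0,1])), 'stage y',90+np.degrees(th))
# finger mid target: channel finger centre y=0, bar finger y=60
for s in [(-75,28)]: print(s,M@np.array(s)/1e3+o, (M@np.array(s)/1e3+o-monitor.get_obs()['eef_pos'][:2])*1e3)
E
```

```text
-16.391145827611496 [0.5677 0.0375] [[ 0.6008  1.3754]
 [ 2.8161 -3.1192]
 [-2.4902  0.3161]
 [-0.9268  1.4277]]
coupon [-33.4133   2.0002] stop net [57.4459  0.7263] press net [-41.6243  57.5801] jaw net [30.2169 -2.3839] spare [-11.6269 -55.0317]
tool y 74.25302544100987 stage y 73.6088541723885
(-75, 28) [0.5036 0.0855] [ 347.6015 -467.9303]
```

```bash
python3 -m pendant '[[[35,-47,0,0,45],[35,-47,0,0,45],[35,-47,0,0,45],[35,-47,0,0,45],[35,-47,0,0,45],[35,-47,0,0,45],[35,-47,0,0,45],[35,-47,0,-0.6,45]]]'; python3 -m pendant '[[[35,-47,0,0,45],[33,-45,-30,0,45],[0,0,-50,0,45],[0,0,0,0,45],[0,0,0,0,45]]]'
python3 - <<'E'
from h import *
c=imaging.camera('wrist'); cv2.imwrite('pics/w1.png',c['img'][:,:,::-1])
print(monitor.get_obs()['eef_pos'],c['origin'],monitor.get_obs()['wrist_force'],monitor.get_obs()['opening'])
E
```

```text
time_s: 2.15
eef_pos: [0.4371, 0.1758, 0.2046]
eef_rot: [0.001, 0.142, 0.99, 0.0]
wrist_force: [0.8, 0.3, -0.5]
opening: 0.529
time_s: 2.78
eef_pos: [0.5041, 0.0865, 0.1261]
eef_rot: [0.001, 0.142, 0.99, 0.0]
wrist_force: [0.9, -0.1, 0.8]
opening: 0.527
[0.50479551 0.08660752 0.12678229] [0.43317603 0.10796504 0.29470972] [-0.0458319   0.01095891  0.81831502] 0.5233256536195304
```

View pics/w1.png

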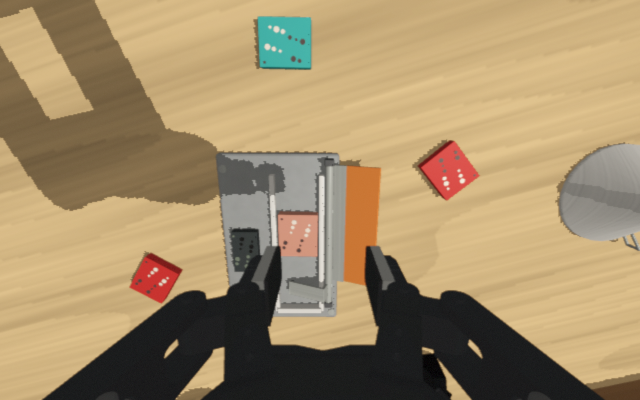

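```bash
python3 - <<'E'
import cv2
a=cv2.imread('pics/w1.png'); cv2.imwrite('pics/v2.png',cv2.resize(a[145:325,210:390],None,fx=3.3333,fy=3.3333,interpolation=cv2.INTER_CUBIC))
E
```

```text
(no output)
```

View pics/v2.png

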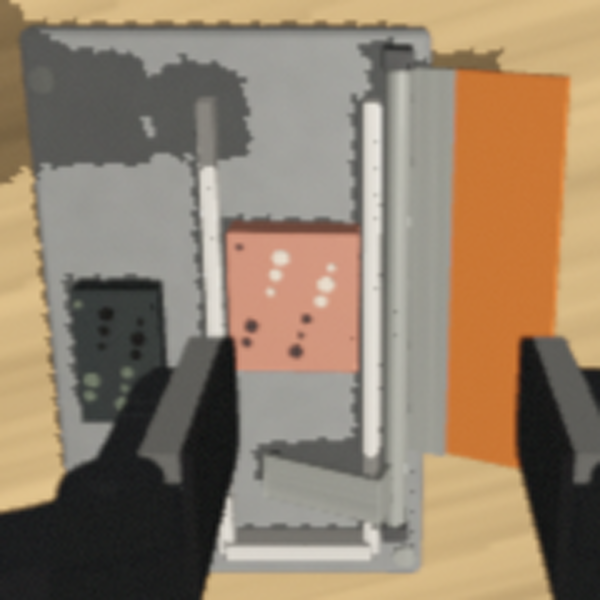

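```bash
python3 - <<'E'
from h import *
np.set_printoptions(precision=4,suppress=True)
c=imaging.camera('wrist')
px=lambda u,v:(210+(u+.5)/3.3333-.5,145+(v+.5)/3.3333-.5)
D=[(24,30,-115,-80,12),(428,30,-115,42,12),(197,98,-95,-27,20),(216,98,-95,-22,20),(364,102,-95,22,20),(382,102,-95,27,20),(227,546,55,-22,22),(418,570,75,42,12)]
W=[atz(c,*px(d[0],d[1]),d[4]/1e3) for d in D]
th,M,o,r=fit(np.array(D)[:,2:4]/1e3,W);print(np.degrees(th),o);print(r@M*1e3)
t=lambda w:M.T@(np.array(w)[:2]-o)*1e3
for p in [(228,233),(359,233),(358,372),(238,372)]: print(t(atz(c,*px(*p),.024)))
ob=monitor.get_obs();print('tcp st',t(ob['eef_pos']),ob['eef_pos']); y=rot(ob['eef_rot']);print(np.degrees(np.arctan2(y[1,1],y[0,1])),y[:,2])
print('1mm stage x',M[:,0],' y',M[:,1])
E
```

```text
-16.885100269377684 [0.5701 0.0411]
[[-1.7163 -2.3949]
 [-0.4268  1.9042]
 [ 0.3327 -0.3794]
 [ 0.3923 -0.8717]
 [-0.3174  0.3272]
 [-0.2609  0.1148]
 [-0.6419  0.9065]
 [ 2.6382  0.3933]]
[-55.5085 -18.451 ]
[-55.9227  20.5082]
[-10.1108  20.4539]
[ -9.7229 -16.9164]
tcp st [-75.5057  24.6759] [0.505  0.0866 0.127 ]
73.72802646677216 [ 0.0039 -0.0002 -1.    ]
1mm stage x [ 0.9569 -0.2905]  y [0.2905 0.9569]
```

```bash
python3 -m pendant '[[[1,3,-40,0,45],[0,0,-40,0,45],[0,0,0,0,45],[0,0,0,0,45]]]'; python3 -m pendant '[[[0,0,-12,0,45],[0,0,0,0,45],[0,0,0,0,45]]]';python3 -m pendant '[[[0,0,-5,0,45],[0,0,0,0,45],[0,0,0,0,45]]]';python3 -m pendant '[[[0,0,-4,0,45],[0,0,0,0,45],[0,0,0,0,45]]]'
```

```text
time_s: 3.38
eef_pos: [0.5063, 0.0893, 0.0469]
eef_rot: [0.002, 0.142, 0.99, 0.0]
wrist_force: [0.1, 0.1, 0.3]
opening: 0.53
time_s: 3.75
eef_pos: [0.5048, 0.089, 0.0329]
eef_rot: [0.0, 0.142, 0.99, -0.0]
wrist_force: [-0.1, 0.8, -0.7]
opening: 0.531
time_s: 4.12
eef_pos: [0.5045, 0.0891, 0.0275]
eef_rot: [-0.0, 0.142, 0.99, -0.0]
wrist_force: [1.0, -0.2, 0.3]
opening: 0.523
time_s: 4.5
eef_pos: [0.5045, 0.0891, 0.0235]
eef_rot: [-0.0, 0.142, 0.99, -0.0]
wrist_force: [-0.2, 0.0, -0.7]
opening: 0.527
```

```bash
for i in 1; do python3 -m pendant '[[[0,0,-3,0,45],[0,0,0,0,45],[0,0,0,0,45]]]'; python3 -m pendant '[[[0,0,-3,0,45],[0,0,0,0,45],[0,0,0,0,45]]]'; done
python3 - <<'E'
from h import *
c=imaging.camera('wrist'); cv2.imwrite('pics/w2.png',cv2.resize(c['img'][100:340,160:480,::-1],None,fx=2.5,fy=2.5,interpolation=cv2.INTER_CUBIC))
E
```

```text
time_s: 4.88
eef_pos: [0.5046, 0.0891, 0.0206]
eef_rot: [-0.0, 0.142, 0.99, -0.0]
wrist_force: [0.3, 0.8, -0.1]
opening: 0.527
time_s: 5.25
eef_pos: [0.5045, 0.0891, 0.0176]
eef_rot: [-0.0, 0.142, 0.99, 0.0]
wrist_force: [0.3, 0.0, -0.3]
opening: 0.526
```

View pics/w2.png

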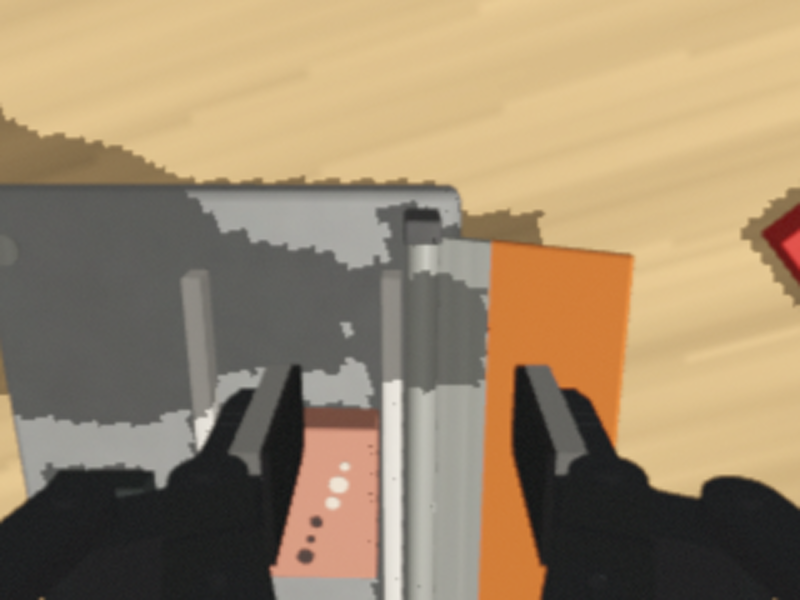

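```bash
python3 - <<'E'
from h import *
np.set_printoptions(precision=4,suppress=True)
c=imaging.camera('wrist'); ob=monitor.get_obs(); Rt=rot(ob['eef_rot'])
print(c['origin'],rot(c['orientation'])[:,2],f(c),ob['opening'])
u=lambda a,b:(160+(a+.5)/2.5-.5,100+(b+.5)/2.5-.5)
th=np.radians(-16.6);M=np.array([[np.cos(th),-np.sin(th)],[np.sin(th),np.cos(th)]]);o=np.array([.569,.0393])
print('tcp st',M.T@(ob['eef_pos'][:2]-o)*1e3)
for zt in [-.013,-.01,-.007,-.004,0]:
  for yy in (-.0225,.0225):
    for xx in (-.011,.011):
      p=proj(c,ob['eef_pos']+Rt@np.array([xx,yy,zt])); print(zt,yy,xx,(np.array(p)-[160,100])*2.5)
for st in [(-105,46,25),(-105,80,33),(-56,-19,24),(-56,19,24),(-95,22,20),(-95,-22,20),(-115,42,12)]:
  p=np.array(st)/1e3; print(st,(np.array(proj(c,[*(M@p[:2]+o),p[2]]))-[160,100])*2.5)
E
```

```text
[0.4338 0.1106 0.1863] [ 0.2809 -0.0815 -0.9563] 289.4469042227592 0.5291621033285203
tcp st [-75.9111  29.2671]
-0.013 -0.0225 -0.011 [309.3277 410.2328]
-0.013 -0.0225 0.011 [305.6366 324.9632]
-0.013 0.0225 -0.011 [496.7187 410.2733]
-0.013 0.0225 0.011 [500.2309 325.0254]
-0.01 -0.0225 -0.011 [310.904 404.223]
-0.01 -0.0225 0.011 [307.3346 320.1636]
-0.01 0.0225 -0.011 [495.2514 404.2641]
-0.01 0.0225 0.011 [498.649  320.2259]
-0.007 -0.0225 -0.011 [312.4298 398.4052]
-0.007 -0.0225 0.011 [308.9764 315.5232]
-0.007 0.0225 -0.011 [493.831 398.447]
-0.007 0.0225 0.011 [497.1195 315.5855]
-0.004 -0.0225 -0.011 [313.9077 392.7706]
-0.004 -0.0225 0.011 [310.5646 311.0341]
-0.004 0.0225 -0.011 [492.4553 392.8129]
-0.004 0.0225 0.011 [495.6399 311.0964]
0 -0.0225 -0.011 [315.8073 385.5278]
0 -0.0225 0.011 [312.6033 305.2715]
0 0.0225 -0.011 [490.6869 385.5708]
0 0.0225 0.011 [493.7405 305.3338]
(-105, 46, 25) [475.8375 243.4354]
(-105, 80, 33) [633.0108 253.8752]
(-56, -19, 24) [211.5631 428.2778]
(-56, 19, 24) [362.1681 428.8942]
(-95, 22, 20) [373.4279 277.2432]
(-95, -22, 20) [191.4907 276.4159]
(-115, 42, 12) [455.9481 189.6794]
```

```bash
for i in 1; do python3 -m pendant '[[[0,0,-3,0,45],[0,0,0,0,45]]]'; python3 -m pendant '[[[0,0,-2,0,45],[0,0,0,0,45]]]';python3 -m pendant '[[[0,0,-2,0,45],[0,0,0,0,45]]]'; done
python3 - <<'E'
from h import *
c=imaging.camera('side'); p=proj(c,[.52,.06,.02]); print(p)
x,y=int(p[0]),int(p[1]); cv2.imwrite('pics/s2.png',cv2.resize(c['img'][y-50:y+30,x-50:x+50,::-1],None,fx=7,fy=7,interpolation=cv2.INTER_CUBIC))
E
```

```text
time_s: 5.6
eef_pos: [0.5043, 0.0891, 0.0143]
eef_rot: [-0.0, 0.142, 0.99, -0.0]
wrist_force: [-0.3, 0.2, -0.2]
opening: 0.528
time_s: 5.85
eef_pos: [0.5044, 0.0891, 0.0124]
eef_rot: [-0.0, 0.142, 0.99, -0.0]
wrist_force: [1.0, 0.1, -0.1]
opening: 0.528
time_s: 6.1
eef_pos: [0.5044, 0.089, 0.0104]
eef_rot: [-0.0, 0.142, 0.99, -0.0]
wrist_force: [0.3, 0.6, 0.0]
opening: 0.525
[np.float64(296.24703118648785), np.float64(201.89175691205182)]
```

View pics/s2.png

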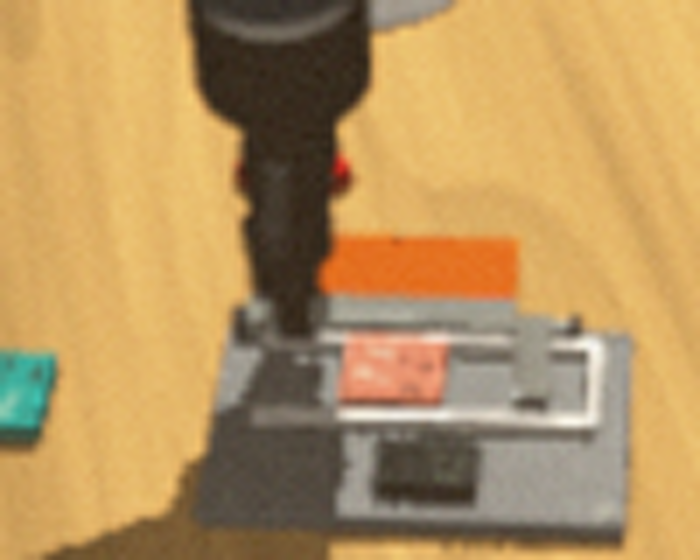

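```bash
for i in 1; do python3 -m pendant '[[[0,0,-3,0,45],[0,0,0,0,45]]]'; python3 -m pendant '[[[0,0,-3,0,45],[0,0,0,0,45]]]';python3 -m pendant '[[[0,0,-3,0,45],[0,0,0,0,45]]]'; python3 -m pendant '[[[0,0,-2,0,45],[0,0,0,0,45]]]';done
```

```text
time_s: 6.4
eef_pos: [0.5043, 0.0891, 0.0073]
eef_rot: [-0.0, 0.142, 0.99, -0.0]
wrist_force: [-0.2, -0.5, -0.6]
opening: 0.534
time_s: 6.65
eef_pos: [0.5043, 0.0891, 0.0043]
eef_rot: [-0.0, 0.142, 0.99, -0.0]
wrist_force: [-0.2, -0.1, -0.5]
opening: 0.526
time_s: 6.9
eef_pos: [0.5043, 0.0891, 0.0013]
eef_rot: [-0.0, 0.142, 0.99, -0.0]
wrist_force: [-0.2, -1.3, -0.1]
opening: 0.529
time_s: 7.15
eef_pos: [0.5044, 0.0891, -0.0006]
eef_rot: [-0.0, 0.142, 0.99, -0.0]
wrist_force: [0.4, 0.4, 0.6]
opening: 0.527
```

```bash
python3 -m pendant '[[[0,0,-2,0,45],[0,0,0,0,45]]]'; python3 -m pendant '[[[0,0,-2,0,45],[0,0,0,0,45]]]'
python3 - <<'E'
from h import *
c=imaging.camera('wrist'); cv2.imwrite('pics/w3.png',cv2.resize(c['img'][100:340,160:480,::-1],None,fx=2.5,fy=2.5,interpolation=cv2.INTER_CUBIC))
E
```

```text
time_s: 7.4
eef_pos: [0.5044, 0.0891, -0.0026]
eef_rot: [-0.0, 0.142, 0.99, -0.0]
wrist_force: [0.4, -0.1, -0.3]
opening: 0.527
time_s: 7.65
eef_pos: [0.5048, 0.0892, -0.0041]
eef_rot: [0.0, 0.142, 0.99, 0.0]
wrist_force: [-0.9, 1.1, 4.6]
opening: 0.524
```

View pics/w3.png

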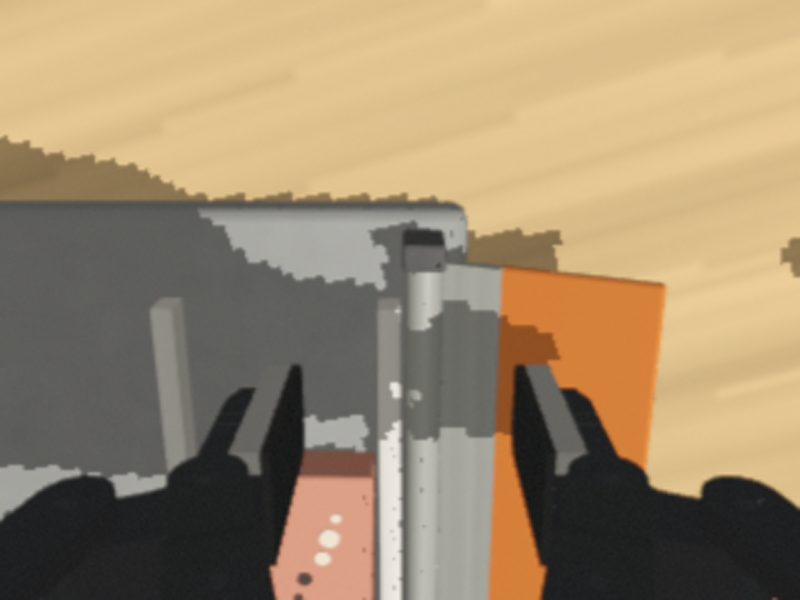

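```bash
python3 -m pendant '[[[-5,1,0,0,45],[0,0,-3,0,45],[0,0,0,0,45]]]'; python3 -m pendant '[[[0,0,-3,0,45],[0,0,0,0,45]]]'; python3 -m pendant '[[[0,0,-3,0,45],[0,0,0,0,45]]]'
```

```text
time_s: 8.07
eef_pos: [0.5003, 0.0901, -0.007]
eef_rot: [0.001, 0.142, 0.99, 0.0]
wrist_force: [0.5, 0.8, 5.4]
opening: 0.528
time_s: 8.32
eef_pos: [0.5004, 0.0902, -0.0099]
eef_rot: [0.001, 0.142, 0.99, 0.0]
wrist_force: [0.4, 0.2, 7.1]
opening: 0.53
time_s: 8.57
eef_pos: [0.5003, 0.09, -0.0127]
eef_rot: [0.001, 0.142, 0.99, 0.0]
wrist_force: [-0.3, -0.5, 9.2]
opening: 0.527
```

```bash
python3 -m pendant '[[[4,-1.2,0,0,45],[4,-1.2,0,0,45],[4,-1.2,0,0,45],[4,-1.2,0,0,45],[4,-1.2,0,0,45],[4,-1.2,0,0,45],[4,-1.2,0,0,45],[4,-1.2,0,0,45]]]'
python3 - <<'E'
from h import *
c=imaging.camera('side'); p=proj(c,[.55,.05,.02]); x,y=int(p[0]),int(p[1]); cv2.imwrite('pics/s3.png',cv2.resize(c['img'][y-45:y+35,x-50:x+50,::-1],None,fx=7,fy=7,interpolation=cv2.INTER_CUBIC))
E
```

```text
time_s: 9.57
eef_pos: [0.5285, 0.0814, -0.0139]
eef_rot: [-0.003, 0.142, 0.99, 0.0]
wrist_force: [-8.0, 3.1, 10.1]
opening: 0.528
```

View pics/s3.png

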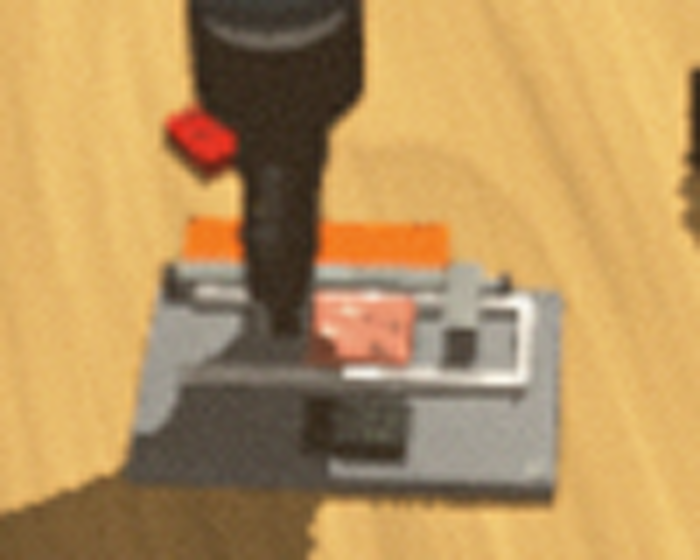

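```bash
python3 -m pendant '[[[4,-1.2,0,0,45],[4,-1.2,0,0,45],[4,-1.2,0,0,45],[4,-1.2,0,0,45],[4,-1.2,0,0,45],[4,-1.2,0,0,45],[4,-1.2,0,0,45],[4,-1.2,0,0,45]]]'; python3 -m pendant '[[[3,-0.9,0,0,45],[3,-0.9,0,0,45],[0,0,0,0,45]]]'
python3 - <<'E'
from h import *
c=imaging.camera('side'); p=proj(c,[.55,.05,.02]); x,y=int(p[0]),int(p[1]); cv2.imwrite('pics/s4.png',cv2.resize(c['img'][y-45:y+35,x-50:x+50,::-1],None,fx=7,fy=7,interpolation=cv2.INTER_CUBIC))
E
```

```text
time_s: 10.62
eef_pos: [0.5607, 0.0719, -0.0139]
eef_rot: [-0.003, 0.142, 0.99, 0.0]
wrist_force: [-7.5, 3.1, 10.2]
opening: 0.528
time_s: 11.0
eef_pos: [0.5672, 0.07, -0.0137]
eef_rot: [-0.003, 0.142, 0.99, 0.0]
wrist_force: [-7.4, 2.9, 11.9]
opening: 0.528
```

View pics/s4.png

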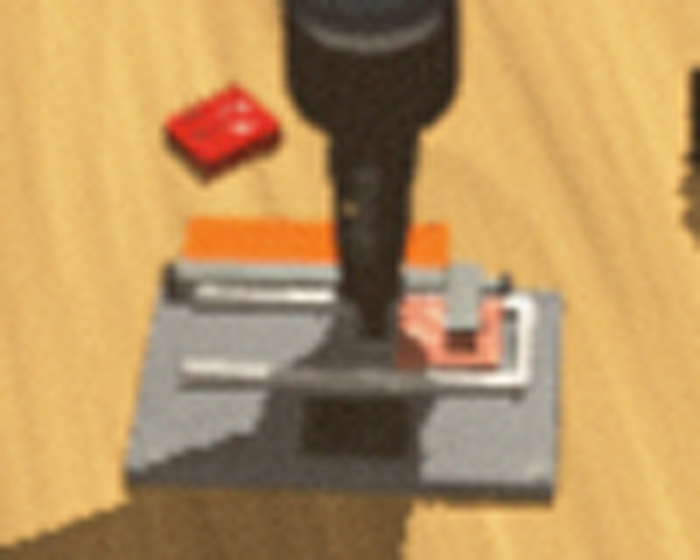

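```bash
python3 -m pendant '[[[3,-0.9,0,0,45],[2,-0.6,0,0,45],[0,0,0,0,45]]]'; python3 -m pendant '[[[1.5,-0.4,0,0,45],[0,0,0,0,45]]]'; python3 -m pendant '[[[1.5,-0.4,0,0,45],[0,0,0,0,45]]]';  python3 -m pendant '[[[1,-0.3,0,0,45],[0,0,0,0,45]]]'
```

```text
time_s: 11.42
eef_pos: [0.5721, 0.0685, -0.0137]
eef_rot: [-0.003, 0.142, 0.99, 0.0]
wrist_force: [-6.9, 3.1, 10.3]
opening: 0.527
time_s: 11.68
eef_pos: [0.5733, 0.0681, -0.0138]
eef_rot: [-0.003, 0.142, 0.99, 0.0]
wrist_force: [-7.6, 2.8, 11.0]
opening: 0.522
time_s: 11.92
eef_pos: [0.5747, 0.0677, -0.0138]
eef_rot: [-0.003, 0.142, 0.99, 0.0]
wrist_force: [-8.4, 3.3, 10.7]
opening: 0.529
time_s: 12.18
eef_pos: [0.5747, 0.0677, -0.014]
eef_rot: [-0.004, 0.142, 0.99, 0.0]
wrist_force: [-10.4, 1.7, 13.6]
opening: 0.526
```

```bash
python3 -m pendant '[[[1.5,-0.4,0,0,45],[0,0,0,0,45]]]'; python3 -m pendant '[[[1,-0.3,0,0,45],[0,0,0,0,45],[0,0,0,0,45]]]'
```

```text
time_s: 12.42
eef_pos: [0.5748, 0.0677, -0.0142]
eef_rot: [-0.005, 0.142, 0.99, 0.0]
wrist_force: [-14.7, 4.6, 17.7]
opening: 0.525
time_s: 12.8
eef_pos: [0.5747, 0.0676, -0.0142]
eef_rot: [-0.006, 0.142, 0.99, 0.0]
wrist_force: [-18.6, 5.8, 19.4]
opening: 0.532
```

```bash
python3 -m pendant '[[[-4,1.2,0,0,45],[-3,0.9,0,0,45],[0,0,0,0,45]]]'; python3 -m pendant '[[[-3,0.9,0,0,45],[0,0,0,0,45]]]'
```

```text
time_s: 13.18
eef_pos: [0.575, 0.068, -0.0123]
eef_rot: [0.001, 0.142, 0.99, 0.0]
wrist_force: [0.7, -0.2, 8.6]
opening: 0.528
time_s: 13.42
eef_pos: [0.5742, 0.0683, -0.0115]
eef_rot: [0.003, 0.142, 0.99, 0.0]
wrist_force: [4.7, -1.4, 8.1]
opening: 0.526
```

```bash
python3 -m pendant '[[[-3,0.9,0,0,45],[0,0,0,0,45],[0,0,4,0,45],[0,0,4,0,45],[0,0,6,0,45],[0,0,8,0,45],[0,0,15,0,45],[0,0,30,0,45]]]'; python3 -m pendant '[[[0,0,40,0,45],[-40,12,40,0,45],[-50,60,0,0,45],[-50,60,0,0,45],[-40,60,0,0,45],[0,0,0,0,45],[0,0,0,0,45]]]'
python3 - <<'E'
from h import *
np.set_printoptions(precision=4,suppress=True)
c=imaging.camera('top'); a=c['img'][150:270,230:390,::-1]
s=imaging.camera('side'); p=proj(s,[.57,.04,.02]); x,y=int(p[0]),int(p[1]); b=s['img'][y-40:y+40,x-50:x+50,::-1]
cv2.imwrite('pics/end.png',np.vstack([cv2.resize(a,(400,300),interpolation=cv2.INTER_CUBIC),cv2.resize(b,(400,300),interpolation=cv2.INTER_CUBIC)]))
for t in ['coal','geode','funnel','box_top','spare_center']:
    for d in spotter.tip_of('side',t)[:1]: print(t,d['confidence'],world(s,d['at']))
E
```

```text
time_s: 14.42
eef_pos: [0.567, 0.0697, 0.0538]
eef_rot: [-0.001, 0.142, 0.99, -0.0]
wrist_force: [-0.1, -0.1, 0.3]
opening: 0.528
time_s: 15.3
eef_pos: [0.4139, 0.2297, 0.1344]
eef_rot: [0.001, 0.142, 0.99, 0.0]
wrist_force: [0.3, -0.4, -0.2]
opening: 0.529
coal 0.66 [0.7643 0.1243 0.0002]
geode 0.84 [ 0.7682 -0.146   0.0007]
funnel 0.71 [ 0.593   0.3725 -0.0001]
box_top 0.76 [ 0.5014 -0.4032  0.0748]
spare_center 0.57 [ 0.5401 -0.0108  0.0206]
```

View pics/end.png

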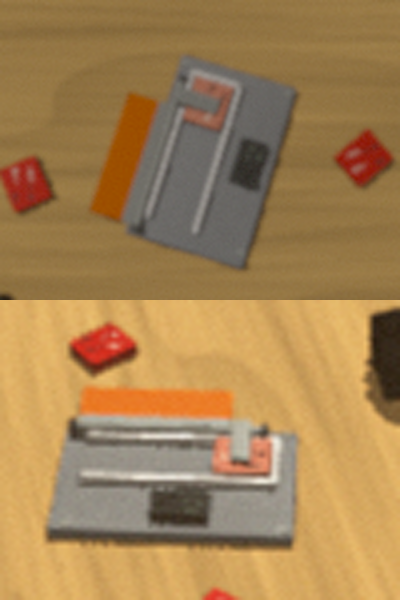

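```bash
python3 - <<'E'
from h import *
print(monitor.get_obs()['wrist_force']); print(order.hand_in())
E
```

```text
[-0.14276234 -0.7862567   0.40084898]
the job is handed in; nothing more can be done
None
```

I pressed the orange bar down with one fingertip and pushed the coupon along the channel with the other until it stalled against the end stop. I then backed off, released the bar and moved clear. The job was handed in at about 15 s.

**What the last checks showed**
- **Home at the stop:** the tool stopped advancing while the push force rose from about 8 N to 19 N. The final top and side pictures show the coupon flat at the stop with the jaw down on it.
- **Bystanders:** the coal, geode and top box read within 4 mm of where they started, and the spare within about 3 mm. I did not re-measure the lower two boxes. The funnel's final reading is about 8 mm from its first, but the two come from different cameras and the arm never went near it.
- **Robot clear:** the wrist force was within noise of zero (under 1 N) at hand-in.

**What was not confirmed**
- **Clip angle and clamp force:** I did not measure either directly. I estimated the open angle at about 0.37 rad from how far the finger went down. Clamping is judged from the pictures only.
- **Fingertip height:** the tips sat about 30 mm behind the TCP at this opening, more than the up to 13 mm the description suggested. I found the bar by contact force instead.

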